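# Close the blue pressure pot in crisscross passes

### The job

On the blue pressure pot, the first tightening pass was interrupted: two opposite T-handle lid screws are already half tightened (bar at about 45 degrees to the radius) and the other two are still slack (bar pointing at the lid's centre). Finish that pass by turning each slack screw clockwise to half tight as well; then make the second pass crisscross, turning each screw a further eighth turn clockwise to its stop, both screws of one opposite pair first and then the other pair. No screw may be made tight while another is still slack; keep the gripper off the grey pot, which is already closed, and let go at the end.

Things in the scene. Friction and masses are not known exactly. Their poses are not given: they have to be found in the camera images.
- screw_a_grip (a point): Centre of the black T-handle of lid screw a on the blue pot: an upright-sided bar 56 mm long, 14 mm wide, 24 mm high with a white line along its top, on the screw's vertical axis. This point is the bar's centre, about 137 mm above the bench and 32 mm above the lid (the bar's underside is 20 mm above the lid; the stem's washer is 7 mm high). x lies along the bar, z up. The four screws stand 80 mm from the lid's centre, a, b, c, d clockwise seen from above; screw c is opposite.
- screw_a (a joint): Turn of screw a in rad; grows clockwise seen from above. 0 = slack, bar pointing radially at the lid's centre; 0.785 = half tightened, bar at 45 degrees; 1.571 = tight, bar square to the radius, at a firm stop. It turns stiffly (about 0.1 N m) about its fixed axis, does not rise or sink, and stays where it is left.
- screw_b_grip (a point): Centre of the black T-handle of lid screw b on the blue pot: an upright-sided bar 56 mm long, 14 mm wide, 24 mm high with a white line along its top, on the screw's vertical axis. This point is the bar's centre, about 137 mm above the bench and 32 mm above the lid (the bar's underside is 20 mm above the lid; the stem's washer is 7 mm high). x lies along the bar, z up. The four screws stand 80 mm from the lid's centre, a, b, c, d clockwise seen from above; screw d is opposite.
- screw_b (a joint): Turn of screw b in rad; grows clockwise seen from above. 0 = slack, bar pointing radially at the lid's centre; 0.785 = half tightened, bar at 45 degrees; 1.571 = tight, bar square to the radius, at a firm stop. It turns stiffly (about 0.1 N m) about its fixed axis, does not rise or sink, and stays where it is left.
- screw_c_grip (a point): Centre of the black T-handle of lid screw c on the blue pot: an upright-sided bar 56 mm long, 14 mm wide, 24 mm high with a white line along its top, on the screw's vertical axis. This point is the bar's centre, about 137 mm above the bench and 32 mm above the lid (the bar's underside is 20 mm above the lid; the stem's washer is 7 mm high). x lies along the bar, z up. The four screws stand 80 mm from the lid's centre, a, b, c, d clockwise seen from above; screw a is opposite.
- screw_c (a joint): Turn of screw c in rad; grows clockwise seen from above. 0 = slack, bar pointing radially at the lid's centre; 0.785 = half tightened, bar at 45 degrees; 1.571 = tight, bar square to the radius, at a firm stop. It turns stiffly (about 0.1 N m) about its fixed axis, does not rise or sink, and stays where it is left.
- screw_d_grip (a point): Centre of the black T-handle of lid screw d on the blue pot: an upright-sided bar 56 mm long, 14 mm wide, 24 mm high with a white line along its top, on the screw's vertical axis. This point is the bar's centre, about 137 mm above the bench and 32 mm above the lid (the bar's underside is 20 mm above the lid; the stem's washer is 7 mm high). x lies along the bar, z up. The four screws stand 80 mm from the lid's centre, a, b, c, d clockwise seen from above; screw b is opposite.
- screw_d (a joint): Turn of screw d in rad; grows clockwise seen from above. 0 = slack, bar pointing radially at the lid's centre; 0.785 = half tightened, bar at 45 degrees; 1.571 = tight, bar square to the radius, at a firm stop. It turns stiffly (about 0.1 N m) about its fixed axis, does not rise or sink, and stays where it is left.
- grey_pot: The same kind of pot with a grey body and grey lid (the other is blue all over), already closed with all its handles tight: the one to leave alone. Origin at the centre of its underside on the bench. Both pots are fixed to the bench, at any yaw: body 196 mm across, painted lid 222 mm across in the pot's own colour with its top 105 mm above the bench, a brass plug (6 mm high, 40 mm across) in the middle, handle tops 149 mm above the bench.
Mind the look-alikes: they are no part of the job. Leave any orange or purple look-alike of the part that bears screw_a_grip alone.

How it is judged:
On the way, in this order (a step that is already met when the one before it is completed fails the run):
1. first pass finished: all four screws half tight (between 29 and 64 degrees) (value of joint screw_a between 0.5 and 1.12 rad and value of joint screw_b between 0.5 and 1.12 rad and value of joint screw_c between 0.5 and 1.12 rad and value of joint screw_d between 0.5 and 1.12 rad), for 0.2 s.
2. second pass, first diagonal: two opposite screws tight (past 76 degrees), the other two still half tight (below 64 degrees) (((value of joint each of screw_a, screw_c above 1.33 rad and value of joint each of screw_b, screw_d below 1.12 rad) or (value of joint each of screw_b, screw_d above 1.33 rad and value of joint each of screw_a, screw_c below 1.12 rad))), for 0.2 s.
3. second pass, other diagonal: all four screws tight (past 76 degrees) (value of joint each of screw_a, screw_b, screw_c, screw_d above 1.33 rad), for 0.2 s.
At the end, for the whole second after the job is handed in: All four screws of the blue pot are turned past 76 degrees (1.33 rad; the stop is at 90 degrees) and are still (all of step 3 and velocity of joint each of screw_a, screw_b, screw_c, screw_d below 0.05 rad/s); the robot touches nothing.
It fails at once if a screw is tight (past 76 degrees) while another is still slack (below 23 degrees) (value of joint any of screw_a, screw_b, screw_c, screw_d above 1.33 rad and value of joint any of screw_a, screw_b, screw_c, screw_d below 0.4 rad).
It fails at once if the grey pot is touched with more than 2 N (contact force between any of the fingers, the arm and grey_pot above 2 N).
It also fails if it takes over 69 s, if anything falls off the work surface, if the arm or the gripper's body presses on something with over 40 N, if the wrist force passes 120 N, or if a joint passes its speed limit or range.

### The arm

A 6-joint arm with a two-finger parallel gripper is mounted at the origin on the work surface. World frame = base frame: x ahead of the robot, y to its left, z up, the work surface at z = 0. Lengths are in m, angles in rad, forces in N, time in s.
With the tool pointing down it reaches from about 0.3 to 0.85 m from the base axis. Payload 4.2 kg.
Tool frame: the origin (TCP) lies at the very end of the fingers, on their centre line; the grasp point (between the pads) lies 19 mm behind it (bot.grip_depth is the distance from the TCP to the grasp point, in m); z points along the fingers, y is the line along which they close (so a half turn about z gives the same grasp; the last joint's range is limited). The gripper opens to 91 mm and grips with 3 to 60 N. Pads are 32 mm wide; open, the fingers measure 118 mm over their backs; the gripper's body (76 mm by 178 mm) begins 60 mm behind the grasp point.
Start: joints at [-1.241, 0.32, 1.565, -0, 1.257, -0.02], TCP at [0.197, -0.54, 0.214] pointing down, gripper open.
Joint ranges: [-3.11, 3.11], [-0.84, 2.01], [0.21, 2.61], [-1.34, 4.49], [0.05, 2.63], [-2.56, 2.56]. Speed limits (rad/s): [2.57, 2.57, 3.14, 3.14, 3.14, 3.14].

### API

Orientations are given as a unit quaternion [x, y, z, w].
In Python, from plant import bot, viewer gives the robot as it stands.
- The arm moves only by the shell command python3 -m pendant 'ROWS' [FORCE]. ROWS is JSON, a list that holds one entry, the list of rows, each a list of 5 numbers: the closure, from -1 (fully open) to 1 (shut), then the shift along the world's x, y, z normalised to -1 to 1, where 1 is 400 mm, then the turn about the world's z normalised to -1 to 1, where 1 is 360 degrees. A call has 1 to 5 rows; each row is the pose to reach, as a shift and turn from the pose commanded when the call began, turning the shorter way round; what a row does not reach only later rows make up. A row lasts 1/12 s, in which the tool goes at most 41.7 mm and 7.16 degrees, less where a joint would pass 70% of its speed; a pose out of reach is approached as far as the arm can. A call with a number of a shift or a turn outside -1 to 1 is refused whole. A call with a gripper value outside its range is refused whole. The fingers move at their own pace and stop on an object; FORCE is the grip in N (left out, the last holds). Time passes only in rows, so rows that repeat a pose let the fingers close. It gives the time, the measured TCP pose, the force, the opening and the grip force at its end, in the units of the state.
- bot.observe(): the state, without advancing time (a new reading comes with each control period).
- viewer.get_image(name): name is "scene" or "top" or "wrist"; returns a dict with "img" (480x640x3 uint8, red, green, blue), "mtx" (3x3 intrinsics, pixels), "origin" and "attitude" of the camera in the world. Camera axes: x right, y up, looking along -z (the intrinsics and any distortion apply to the point x, -y, -z); pixel columns grow to the right and rows downward; lengths in m; the calibration is good to about 2 mm. A picture is of the moment at which its call begins. There is no depth.
- bot.job_done(): hands the job in; it is judged then, once.
The state is a dict: "time_s": time; "qpos": joint angles; "joint_velocities": joint speeds; "joint_efforts": joint torques, N m; "tcp_pos": TCP position; "eef_rot": TCP orientation; "wrist_force": force on the tool from outside, world axes, zero at the start; "ft_torque": the same for the moment, N m; "opening": opening from 0.0 (shut) to 1.0 (fully open); "finger_force": force on a finger pad.
Only numpy, scipy, OpenCV 4.12 (cv2) and the standard library are available. Lean on these libraries where they do the work, as an engineer would, in place of code of your own. Each camera call takes 0.05 s, during which the arm holds its last target. There are 200 camera calls.

## Working session

There is one attempt and no reset: what is moved stays moved. The work goes in short steps, Python scripts to look and compute and a shell command to move; the robot and the scene stay as the last step left them, time stands still between calls to the robot, and variables do not carry over. Pictures are saved under pics/ and viewed, at most 10 in all, crops included, and the job is handed in when it is done.

```bash
mkdir -p pics
python3 - <<'E'
from plant import bot, viewer
import cv2
for n in("top","scene"):
    d=viewer.get_image(n); cv2.imwrite(f"pics/{n}0.png",d["img"][:,:,::-1]); print(n,d["mtx"],d["origin"],d["attitude"])
print(bot.observe())
E
```

```text
top [[506.02824079   0.         319.62465505]
 [  0.         506.02824079 241.76375293]
 [  0.           0.           1.        ]] [0.17274178 0.17505929 1.34025109] [ 0.07423313 -0.0632945  -0.70019694  0.70725349]
scene [[440.25704273   0.         320.61016274]
 [  0.         440.25704273 237.20103719]
 [  0.           0.           1.        ]] [0.95075069 0.60855744 1.07178536] [0.13091829 0.27787285 0.85952453 0.40849071]
{'time_s': 0.1, 'qpos': array([-1.24099219e+00,  3.20245360e-01,  1.56553247e+00, -2.83954715e-05,
        1.25740729e+00, -1.99813383e-02]), 'joint_velocities': array([-0.00165716, -0.00108259, -0.00382924,  0.00173586,  0.0001765 ,
       -0.00117527]), 'joint_efforts': array([-7.48222155e-04, -4.13336778e+01, -2.32512474e+01,  7.27651594e-02,
        4.21868311e-02, -6.96172037e-05]), 'tcp_pos': array([ 0.19690891, -0.53976085,  0.21320391]), 'eef_rot': array([ 9.84744133e-01,  1.74006779e-01, -1.36193526e-04, -7.84612694e-04]), 'wrist_force': array([ 0.4436926 , -0.66958915, -0.63084824]), 'ft_torque': array([0.04796863, 0.00429931, 0.02208227]), 'finger_force': 0.0, 'opening': 0.9985358591669654}
```

View pics/top0.png

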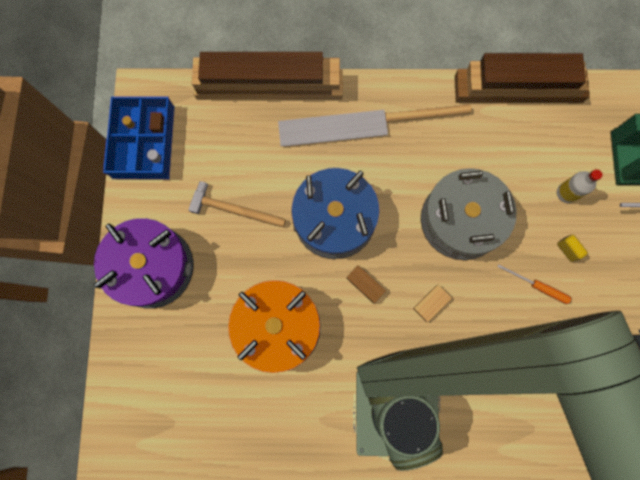

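The top view shows four candidates: blue pot (336,209), grey pot (472,213), orange (274,326) and purple (140,262). By the description, the blue one is the target. I'll check it with a rectified close crop at handle-top height.

```bash
cat > h.py <<'E'
from plant import bot, viewer
import cv2, numpy as np
from scipy.spatial.transform import Rotation as R
def proj(d,P):
    c=(np.atleast_2d(P)-d["origin"])@R.from_quat(d["attitude"]).as_matrix()
    c=c*[1,-1,-1]; u=c@d["mtx"].T; return u[:,:2]/u[:,2:]
def unproj(d,uv,z):
    r=np.linalg.solve(d["mtx"],[uv[0],uv[1],1])*[1,-1,-1]
    r=R.from_quat(d["attitude"]).as_matrix()@r
    return d["origin"]+r*(z-d["origin"][2])/r[2]
def rect(d,c,z,half=.13,n=520):
    # orthographic: image right=+x, up=+y
    g=np.linspace(-half,half,n,dtype=float); X,Y=np.meshgrid(c[0]+g,c[1]-g)
    m=proj(d,np.c_[X.ravel(),Y.ravel(),np.full(X.size,z)]).reshape(n,n,2).astype(np.float32)
    return cv2.remap(d["img"],m[...,0],m[...,1],cv2.INTER_CUBIC)
E
python3 - <<'E'
from h import *
d=viewer.get_image("top"); s=viewer.get_image("scene")
hs=cv2.cvtColor(d["img"],cv2.COLOR_RGB2HSV)
m=cv2.inRange(hs,(100,90,40),(125,255,255)); m[:150]=0;m[:,:280]=0
print("blue px",np.argwhere(m).mean(0)[::-1])
p=cv2.inRange(hs,(12,90,60),(30,255,255)); q=np.zeros_like(p); q[195:225,322:350]=p[195:225,322:350]
uv=np.argwhere(q).mean(0)[::-1]; c=unproj(d,uv,.111); print("plug",uv,c)
for u in((472,209),(274,326)):print(unproj(d,u,.111))
np.save("c.npy",c)
cv2.imwrite("pics/r0.png",np.hstack([cv2.resize(rect(x,c,.149)[:,:,::-1],(400,400)) for x in(d,s)]))
E
```

```text
blue px [334.88162321 211.18418839]
plug [335.03351955 208.32402235] [0.50100921 0.15789805 0.111     ]
[ 0.50185983 -0.18401842  0.111     ]
[0.20814858 0.30274656 0.111     ]
```

View pics/r0.png

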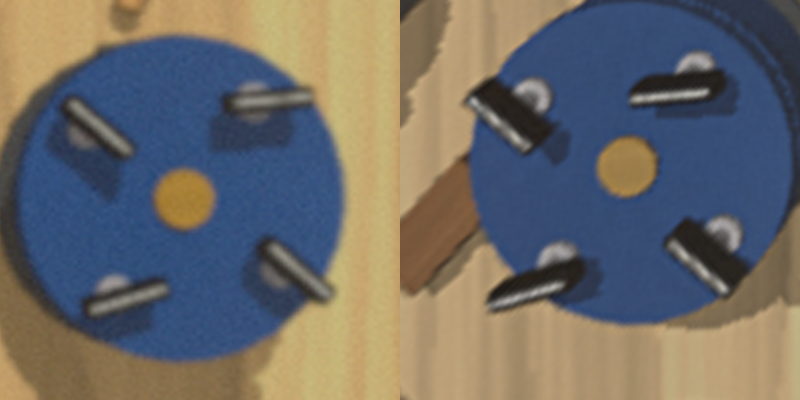

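The crop confirms blue. Bar centres in its left half are TL (98,127) and BR (296,270), both slack at about 5°, and TR (269,99) and BL (127,298), both about half tight. The pot centre is near (0.500, 0.160). I'll move above it and look with the wrist camera.

```bash
python3 -m pendant '[[[-1,0.19,0.44,0.055,0.083],[-1,0.19,0.44,0.055,0.083],[-1,0.19,0.44,0.055,0.083],[-1,0.19,0.44,0.055,0.083],[-1,0.19,0.44,0.055,0.083]]]' 20
python3 -m pendant '[[[-1,0.19,0.44,0.055,0.083],[-1,0.19,0.44,0.055,0.083],[-1,0.19,0.44,0.055,0.083],[-1,0.19,0.44,0.055,0.083],[-1,0.19,0.44,0.055,0.083]]]'
python3 -m pendant '[[[-1,0.19,0.44,0.055,0.083],[-1,0.19,0.44,0.055,0.083],[-1,0.19,0.44,0.055,0.083],[-1,0.19,0.44,0.055,0.083],[-1,0.19,0.44,0.055,0.083]]]'
```

```text
time_s: 0.62
tcp_pos: [0.2736, -0.3609, 0.2363]
eef_rot: [0.905, 0.424, 0.0, -0.001]
wrist_force: [-0.3, -0.2, 0.4]
opening: 1.001
finger_force: 0.0
time_s: 1.03
tcp_pos: [0.3496, -0.1852, 0.2585]
eef_rot: [0.765, 0.644, 0.001, 0.0]
wrist_force: [0.8, -2.1, -0.3]
opening: 1.002
finger_force: 0.0
time_s: 1.45
tcp_pos: [0.426, -0.009, 0.2805]
eef_rot: [0.573, 0.82, 0.001, 0.0]
wrist_force: [0.9, -1.0, 0.5]
opening: 0.999
finger_force: 0.0
```

```bash
python3 -m pendant '[[[-1,0.185,0.42,0.05,0.083],[-1,0.185,0.42,0.05,0.083],[-1,0.185,0.42,0.05,0.083],[-1,0.185,0.42,0.05,0.083],[-1,0.185,0.42,0.05,0.083]]]'
python3 - <<'E'
from h import *
d=viewer.get_image("wrist"); print(d["origin"],bot.observe()["tcp_pos"],np.degrees(bot.observe()["qpos"]))
q=R.from_quat(bot.observe()["eef_rot"]).as_matrix();print(np.degrees(np.arctan2(q[1,0],q[0,0])))
cv2.imwrite("pics/w0.png",np.hstack([cv2.resize(d["img"],(480,360)),cv2.resize(rect(d,(.5,.16),.149),(320,320))[:, :] if 0 else cv2.resize(rect(d,(.5,.16),.149),(320,360))])[:,:,::-1])
E
```

```text
time_s: 1.87
tcp_pos: [0.5006, 0.1602, 0.2999]
eef_rot: [0.342, 0.94, 0.001, 0.0]
wrist_force: [0.7, -0.3, 0.3]
opening: 0.999
finger_force: 0.0
[0.44516056 0.20547219 0.47122244] [0.50132778 0.16137337 0.29976871] [ 16.4872347   11.36805562  86.92196566   0.16574474  81.5643644
 -33.47706696]
139.9402999905241
```

View pics/w0.png

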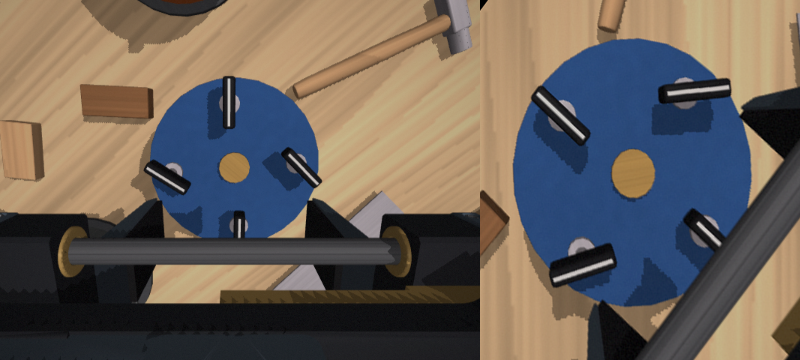

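The wrist rectified view shows TL (561,115), TR (695,91) and BL (583,265) clearly. BR is partly hidden by the gripper. I'll fit the white lines numerically.

```bash
cat > fit.py <<'E'
from h import *
def fit(C=(.4995,.161),save=None):
    out={}
    d=viewer.get_image("wrist"); n=1040
    r=rect(d,C,.149,n=n); 
    if save: cv2.imwrite(save,cv2.resize(r,(520,520))[:,:,::-1])
    hs=cv2.cvtColor(r,cv2.COLOR_RGB2HSV); w=((hs[...,2]>150)&(hs[...,1]<60)).astype(np.uint8)
    k,lab,st,ce=cv2.connectedComponentsWithStats(w)
    for i in range(1,k):
        if not 500<st[i,4]<6000: continue
        y,x=np.where(lab==i); (cx,cy),(a,b),_=cv2.minAreaRect(np.c_[x,y].astype(np.float32))
        if max(a,b)/max(min(a,b),1)<5: continue
        vx,vy,_,_=cv2.fitLine(np.c_[x,y].astype(np.float32),cv2.DIST_L2,0,.01,.01).ravel()
        s=.26/(n-1); P=np.array([C[0]-.13+cx*s,C[1]+.13-cy*s]); rel=P-C
        if not .06<np.hypot(*rel)<.1: continue
        th=np.degrees(np.arctan2(-vy,vx)); rad=np.degrees(np.arctan2(rel[1],rel[0]))
        print("P",P.round(4),"len mm",round(max(a,b)*s*1e3,1),"barang",round(th%180,1),"rad",round(rad,1),"turn",round((rad-th+20)%180-20,1))
if __name__=="__main__":
    import sys; fit(save=sys.argv[1] if len(sys.argv)>1 else None)
E
python3 fit.py
```

```text
P [0.5474 0.2248] len mm 49.8 barang 5.1 rad 53.1 turn 48.0
P [0.4355 0.2066] len mm 49.6 barang 139.5 rad 144.6 turn 5.0
P [0.5559 0.1212] len mm 23.9 barang 139.2 rad -35.2 turn 5.5
P [0.4537 0.0945] len mm 49.9 barang 16.5 rad -124.6 turn 38.9
```

```bash
python3 -m pendant '[[[-0.3,-0.163,0.113,0,0],[-0.3,-0.163,0.113,0,0],[-0.3,-0.163,0.113,-0.1,0],[-0.3,-0.163,0.113,-0.2,0],[-0.3,-0.163,0.113,-0.3,0]]]' 30
python3 -m pendant '[[[-0.3,0,0,-0.08,0],[-0.3,0,0,-0.15,0],[-0.3,0,0,-0.15,0],[-0.3,0,0,-0.15,0]]]'
python3 -m pendant '[[[1,0,0,0,0],[1,0,0,0,0],[1,0,0,0,0],[1,0,0,0,0],[1,0,0,0,0]]]'
```

```text
time_s: 2.38
tcp_pos: [0.4331, 0.2003, 0.1795]
eef_rot: [0.346, 0.938, 0.001, 0.001]
wrist_force: [0.0, 0.7, -0.6]
opening: 0.672
finger_force: 0.0
time_s: 2.72
tcp_pos: [0.4329, 0.1998, 0.1195]
eef_rot: [0.346, 0.938, -0.001, -0.001]
wrist_force: [0.5, 0.0, 1.1]
opening: 0.652
finger_force: 0.0
time_s: 3.13
tcp_pos: [0.4343, 0.2012, 0.1209]
eef_rot: [0.346, 0.938, 0.001, 0.001]
wrist_force: [0.7, -0.5, 0.3]
opening: 0.313
finger_force: 0.0
```

```bash
python3 -m pendant '[[[0.3,0.005,0.015,0,0],[0.3,0.005,0.015,0,0],[0.3,0.005,0.015,0,0]]]' 
python3 fit.py pics/w1.png
python3 -m pendant '[[[1,0,0,0,0],[1,0,0,0,0],[1,0,0,0,0],[1,0,0,0,0],[1,0,0,0,0]]]'
```

```text
time_s: 3.38
tcp_pos: [0.4361, 0.2074, 0.1201]
eef_rot: [0.345, 0.938, 0.0, 0.0]
wrist_force: [-0.3, 0.3, 0.2]
opening: 0.349
finger_force: 0.0
time_s: 3.85
tcp_pos: [0.4358, 0.2069, 0.1199]
eef_rot: [0.346, 0.938, -0.0, -0.0]
wrist_force: [-0.8, 0.3, -1.4]
opening: 0.152
finger_force: 30.0
```

View pics/w1.png

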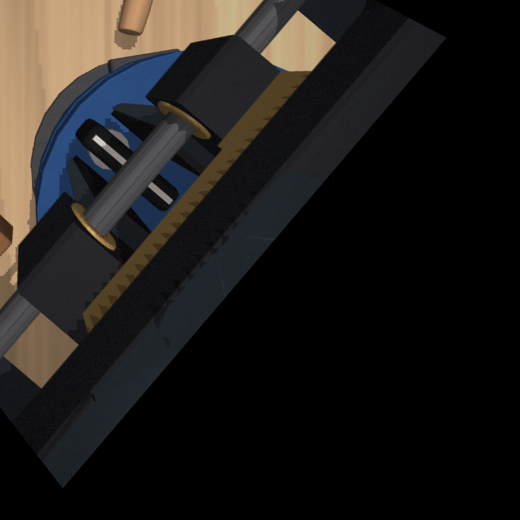

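The picture shows the bar centred between the fingers at about (127,165). It is now gripped at 14 mm and 30 N. Next I turn it 40° clockwise.

```bash
python3 -m pendant '[[[1,0,0,0,-0.02],[1,0,0,0,-0.04],[1,0,0,0,-0.06],[1,0,0,0,-0.08],[1,0,0,0,-0.1]]]' 
python3 -m pendant '[[[1,0,0,0,-0.012],[1,0,0,0,-0.012],[1,0,0,0,-0.012]]]' 
python3 -m pendant '[[[-0.3,0,0,0,0],[-0.3,0,0,0,0],[-0.3,0,0,0,0],[-0.3,0,0,0,0]]]' 
python3 -m pendant '[[[-0.3,0,0,0.1,0],[-0.3,0,0,0.2,0.02],[-0.3,0,0,0.2,0.04],[-0.3,0,0,0.2,0.06],[-0.3,0,0,0.2,0.08]]]'
```

```text
time_s: 4.27
tcp_pos: [0.4361, 0.2071, 0.1199]
eef_rot: [0.62, 0.785, 0.0, 0.0]
wrist_force: [0.3, -0.2, -0.9]
opening: 0.152
finger_force: 30.0
time_s: 4.52
tcp_pos: [0.4361, 0.2071, 0.1199]
eef_rot: [0.646, 0.763, 0.0, 0.0]
wrist_force: [1.7, 0.2, -2.3]
opening: 0.15
finger_force: 30.0
time_s: 4.85
tcp_pos: [0.4358, 0.2069, 0.12]
eef_rot: [0.646, 0.763, -0.0, -0.0]
wrist_force: [-0.1, 0.4, 0.2]
opening: 0.41
finger_force: 0.0
time_s: 5.27
tcp_pos: [0.4361, 0.2071, 0.2009]
eef_rot: [0.435, 0.901, 0.001, 0.001]
wrist_force: [-0.6, -0.2, -0.7]
opening: 0.652
finger_force: 0.0
```

```bash
python3 -m pendant '[[[-0.3,0.323,-0.235,0,0.03],[-0.3,0.323,-0.235,0,0.03],[-0.3,0.323,-0.235,0,0.03],[-0.3,0.323,-0.235,0,0.03],[-0.3,0.323,-0.235,0,0.03]]]' 
python3 -m pendant '[[[-0.3,0,0,0,0],[-0.3,0,0,0,0]]]'; python3 fit.py
```

```text
time_s: 5.68
tcp_pos: [0.5701, 0.1092, 0.1995]
eef_rot: [0.353, 0.936, -0.0, 0.002]
wrist_force: [-1.4, 0.7, 0.8]
opening: 0.649
finger_force: 0.0
time_s: 5.85
tcp_pos: [0.5643, 0.1131, 0.1996]
eef_rot: [0.351, 0.936, -0.0, -0.001]
wrist_force: [0.2, 1.0, 0.1]
opening: 0.654
finger_force: 0.0
P [0.5472 0.2251] len mm 50.3 barang 5.2 rad 53.3 turn 48.1
P [0.5653 0.1129] len mm 50.0 barang 139.3 rad -36.2 turn 4.6
P [0.4533 0.0945] len mm 50.2 barang 16.6 rad -124.8 turn 38.6
```

```bash
python3 -m pendant '[[[-0.3,0.002,0,-0.1,0],[-0.3,0.002,0,-0.2,0],[-0.3,0.002,0,-0.2,0],[0.3,0.002,0,-0.2,0],[1,0.002,0,-0.2,0]]]' 
python3 -m pendant '[[[1,0,0,0,0],[1,0,0,0,0],[1,0,0,0,0],[1,0,0,0,0],[1,0,0,0,0]]]'
python3 -m pendant '[[[1,0,0,0,0],[1,0,0,0,0]]]'
```

```text
time_s: 6.32
tcp_pos: [0.5666, 0.1139, 0.122]
eef_rot: [0.351, 0.937, 0.001, 0.001]
wrist_force: [-0.1, 0.7, 0.8]
opening: 0.532
finger_force: 0.0
time_s: 6.73
tcp_pos: [0.5661, 0.113, 0.1206]
eef_rot: [0.351, 0.936, 0.0, 0.0]
wrist_force: [-0.2, -0.6, -0.1]
opening: 0.167
finger_force: 0.0
time_s: 6.9
tcp_pos: [0.5661, 0.1131, 0.1205]
eef_rot: [0.351, 0.936, 0.0, 0.0]
wrist_force: [0.1, -0.3, 3.4]
opening: 0.152
finger_force: 30.0
```

Turn to 45°, release, lift, then move aside to check all four.

```bash
python3 -m pendant '[[[1,0,0,0,-0.02],[1,0,0,0,-0.04],[1,0,0,0,-0.06],[1,0,0,0,-0.08],[1,0,0,0,-0.1]]]' 
python3 -m pendant '[[[1,0,0,0,-0.012],[1,0,0,0,-0.012],[1,0,0,0,-0.012]]]' 
python3 -m pendant '[[[-0.3,0,0,0,0],[-0.3,0,0,0,0],[-0.3,0,0,0,0],[-0.3,0,0,0,0]]]' 
python3 -m pendant '[[[-0.3,0,0,0.1,0],[-0.3,0,0,0.2,0],[-0.3,0,0,0.2,0],[-0.3,0,0,0.2,0],[-0.3,0,0,0.2,0]]]'
python3 fit.py pics/w2.png
```

```text
time_s: 7.32
tcp_pos: [0.5661, 0.113, 0.1205]
eef_rot: [0.624, 0.781, 0.0, 0.0]
wrist_force: [-1.4, -0.0, 3.1]
opening: 0.15
finger_force: 30.0
time_s: 7.57
tcp_pos: [0.5661, 0.113, 0.1205]
eef_rot: [0.65, 0.76, 0.0, 0.0]
wrist_force: [-0.8, -0.5, 4.8]
opening: 0.153
finger_force: 30.0
time_s: 7.9
tcp_pos: [0.5656, 0.113, 0.1195]
eef_rot: [0.651, 0.759, -0.0, -0.0]
wrist_force: [0.0, 0.9, 0.1]
opening: 0.412
finger_force: 0.0
time_s: 8.32
tcp_pos: [0.5654, 0.1129, 0.1996]
eef_rot: [0.651, 0.759, -0.0, -0.0]
wrist_force: [0.2, -0.2, 0.6]
opening: 0.646
finger_force: 0.0
P [0.4349 0.2066] len mm 50.2 barang 99.5 rad 144.8 turn 45.3
P [0.5471 0.225 ] len mm 50.1 barang 5.2 rad 53.4 turn 48.1
P [0.5653 0.1127] len mm 50.3 barang 99.0 rad -36.3 turn 44.8
P [0.4532 0.0944] len mm 50.3 barang 16.6 rad -124.8 turn 38.6
```

View pics/w2.png

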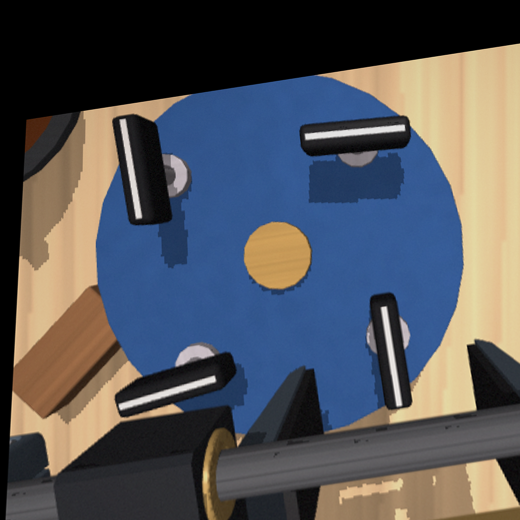

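The picture shows all four bars at half tight: 45, 48, 45 and 39°. For the second pass, BR goes first.

```bash
python3 -m pendant '[[[-0.3,0,0,-0.1,0],[-0.3,0,0,-0.2,0],[0,0,0,-0.2,0],[1,0,0,-0.2,0],[1,0,0,-0.2,0]]]' 
python3 -m pendant '[[[1,0,0,0,0],[1,0,0,0,0],[1,0,0,0,0],[1,0,0,0,0],[1,0,0,0,0]]]'
python3 -m pendant '[[[1,0,0,0,0],[1,0,0,0,0]]]'
python3 -m pendant '[[[1,0,0,0,-0.02],[1,0,0,0,-0.04],[1,0,0,0,-0.06],[1,0,0,0,-0.08],[1,0,0,0,-0.1]]]' 
python3 -m pendant '[[[1,0,0,0,-0.02],[1,0,0,0,-0.022],[1,0,0,0,-0.022],[1,0,0,0,-0.022]]]' 
python3 -m pendant '[[[-0.3,0,0,0,0],[-0.3,0,0,0,0],[-0.3,0,0,0,0],[-0.3,0,0,0,0]]]' 
python3 -m pendant '[[[-0.3,0,0,0.1,0],[-0.3,0,0,0.2,0.02],[-0.3,0,0,0.2,0.04],[-0.3,0,0,0.2,0.06],[-0.3,0,0,0.2,0.08]]]'
python3 fit.py
```

```text
time_s: 8.78
tcp_pos: [0.5666, 0.1131, 0.1208]
eef_rot: [0.651, 0.759, 0.0, 0.0]
wrist_force: [-0.4, 0.2, -0.4]
opening: 0.461
finger_force: 0.0
time_s: 9.2
tcp_pos: [0.5661, 0.1131, 0.1211]
eef_rot: [0.651, 0.759, 0.001, 0.0]
wrist_force: [-1.5, -0.3, 4.3]
opening: 0.153
finger_force: 30.0
time_s: 9.37
tcp_pos: [0.5661, 0.1131, 0.1211]
eef_rot: [0.651, 0.759, 0.001, 0.0]
wrist_force: [-1.9, -0.4, 5.9]
opening: 0.153
finger_force: 30.0
time_s: 9.78
tcp_pos: [0.5661, 0.113, 0.1211]
eef_rot: [0.854, 0.52, 0.001, 0.0]
wrist_force: [-1.3, -1.0, 5.8]
opening: 0.15
finger_force: 30.0
time_s: 10.12
tcp_pos: [0.5661, 0.113, 0.121]
eef_rot: [0.887, 0.462, 0.001, 0.0]
wrist_force: [-2.1, -0.6, 5.9]
opening: 0.153
finger_force: 30.0
time_s: 10.45
tcp_pos: [0.5657, 0.113, 0.1197]
eef_rot: [0.887, 0.462, -0.0, -0.0]
wrist_force: [-0.4, 0.6, 0.4]
opening: 0.415
finger_force: 0.0
time_s: 10.87
tcp_pos: [0.5662, 0.1131, 0.2007]
eef_rot: [0.743, 0.669, 0.001, 0.0]
wrist_force: [0.0, -0.0, -0.3]
opening: 0.651
finger_force: 0.0
P [0.4348 0.2066] len mm 50.1 barang 99.5 rad 144.8 turn 45.3
P [0.5469 0.2249] len mm 50.1 barang 5.2 rad 53.4 turn 48.2
P [0.5652 0.1127] len mm 50.3 barang 55.0 rad -36.3 turn 88.7
```

```bash
python3 -m pendant '[[[-0.3,-0.325,0.234,0,0.02],[-0.3,-0.325,0.234,0,0.043],[-0.3,-0.325,0.234,0,0.043],[-0.3,-0.325,0.234,0,0.043],[-0.3,-0.325,0.234,0,0.043]]]' 
python3 -m pendant '[[[-0.3,0,0,0,0],[-0.3,0,0,0,0],[-0.3,0,0,0,0]]]'
```

```text
time_s: 11.33
tcp_pos: [0.4307, 0.2088, 0.1997]
eef_rot: [0.648, 0.762, -0.001, -0.002]
wrist_force: [-0.5, -1.0, 0.1]
opening: 0.649
finger_force: 0.0
time_s: 11.58
tcp_pos: [0.437, 0.2062, 0.1999]
eef_rot: [0.649, 0.761, 0.0, 0.0]
wrist_force: [-0.2, 0.4, 1.0]
opening: 0.651
finger_force: 0.0
```

Aligned to within 1.5 mm.

```bash
python3 -m pendant '[[[-0.3,-0.003,0.001,-0.1,0],[-0.3,-0.003,0.001,-0.2,0],[0,-0.003,0.001,-0.2,0],[1,-0.003,0.001,-0.2,0],[1,-0.003,0.001,-0.2,0]]]' 
python3 -m pendant '[[[1,0,0,0,0],[1,0,0,0,0],[1,0,0,0,0],[1,0,0,0,0],[1,0,0,0,0]]]'
python3 -m pendant '[[[1,0,0,0,0],[1,0,0,0,0]]]'
python3 -m pendant '[[[1,0,0,0,-0.02],[1,0,0,0,-0.04],[1,0,0,0,-0.06],[1,0,0,0,-0.08],[1,0,0,0,-0.1]]]' 
python3 -m pendant '[[[1,0,0,0,-0.02],[1,0,0,0,-0.022],[1,0,0,0,-0.022],[1,0,0,0,-0.022]]]' 
python3 -m pendant '[[[-0.3,0,0,0,0],[-0.3,0,0,0,0],[-0.3,0,0,0,0],[-0.3,0,0,0,0]]]' 
python3 -m pendant '[[[-0.3,0,0,0.1,0],[-0.3,0,0,0.2,0.02],[-0.3,0,0,0.2,0.04],[-0.3,0,0,0.2,0.06],[-0.3,0,0,0.2,0.08]]]'
python3 fit.py
```

```text
time_s: 12.0
tcp_pos: [0.4365, 0.2071, 0.1213]
eef_rot: [0.649, 0.761, 0.001, 0.001]
wrist_force: [0.1, 0.5, 0.4]
opening: 0.466
finger_force: 0.0
time_s: 12.42
tcp_pos: [0.4361, 0.2074, 0.1211]
eef_rot: [0.648, 0.761, 0.002, 0.001]
wrist_force: [1.5, -0.8, 1.9]
opening: 0.15
finger_force: 30.0
time_s: 12.58
tcp_pos: [0.436, 0.2074, 0.121]
eef_rot: [0.648, 0.761, 0.002, 0.001]
wrist_force: [3.2, -0.4, 6.2]
opening: 0.155
finger_force: 30.0
time_s: 13.0
tcp_pos: [0.4366, 0.2073, 0.121]
eef_rot: [0.853, 0.523, 0.002, 0.001]
wrist_force: [4.8, -1.4, 3.8]
opening: 0.149
finger_force: 30.0
time_s: 13.33
tcp_pos: [0.4366, 0.2073, 0.121]
eef_rot: [0.885, 0.465, 0.002, 0.001]
wrist_force: [4.7, -2.0, 4.8]
opening: 0.15
finger_force: 30.0
time_s: 13.67
tcp_pos: [0.4337, 0.2068, 0.1194]
eef_rot: [0.885, 0.465, -0.001, -0.0]
wrist_force: [0.6, 0.2, -0.0]
opening: 0.412
finger_force: 0.0
time_s: 14.08
tcp_pos: [0.4344, 0.2071, 0.2004]
eef_rot: [0.741, 0.672, 0.0, -0.0]
wrist_force: [0.2, 0.4, -0.6]
opening: 0.65
finger_force: 0.0
P [0.5477 0.2245] len mm 50.2 barang 5.2 rad 52.8 turn 47.6
P [0.4354 0.2062] len mm 50.3 barang 55.4 rad 144.8 turn 89.4
```

```bash
python3 -m pendant '[[[-0.3,0.282,0.045,0,0.02],[-0.3,0.282,0.045,0,0.04],[-0.3,0.282,0.045,0,0.06],[-0.3,0.282,0.045,0,0.08],[-0.3,0.282,0.045,0,0.1]]]' 
python3 -m pendant '[[[-0.3,0,0,0,0.02],[-0.3,0,0,0,0.04],[-0.3,0,0,0,0.06],[-0.3,0,0,0,0.08],[-0.3,0,0,0,0.095]]]' 
python3 -m pendant '[[[-0.3,0,0,0,0.02],[-0.3,0,0,0,0.04],[-0.3,0,0,0,0.06],[-0.3,0,0,0,0.08],[-0.3,0,0,0,0.085]]]' 
python3 -m pendant '[[[-0.3,0,0,0,0],[-0.3,0,0,0,0],[-0.3,0,0,0,0]]]'; python3 fit.py
```

```text
time_s: 14.55
tcp_pos: [0.5486, 0.2251, 0.1984]
eef_rot: [0.5, 0.866, -0.001, -0.001]
wrist_force: [-0.5, -0.0, 0.4]
opening: 0.651
finger_force: 0.0
time_s: 14.97
tcp_pos: [0.5469, 0.2249, 0.1992]
eef_rot: [0.223, 0.975, -0.0, -0.001]
wrist_force: [0.8, 0.2, 0.0]
opening: 0.654
finger_force: 0.0
time_s: 15.38
tcp_pos: [0.5469, 0.2249, 0.1993]
eef_rot: [-0.042, 0.999, -0.0, -0.001]
wrist_force: [-0.7, 0.3, 0.3]
opening: 0.649
finger_force: 0.0
time_s: 15.63
tcp_pos: [0.5472, 0.225, 0.1996]
eef_rot: [-0.04, 0.999, -0.0, -0.0]
wrist_force: [0.7, 1.1, -0.2]
opening: 0.65
finger_force: 0.0
P [0.5474 0.2248] len mm 49.9 barang 5.3 rad 53.1 turn 47.8
P [0.4352 0.2065] len mm 50.3 barang 55.4 rad 144.7 turn 89.3
P [0.5594 0.1034] len mm 27.6 barang 55.3 rad -43.9 turn 80.8
P [0.4535 0.0943] len mm 50.3 barang 16.6 rad -124.6 turn 38.9
```

```bash
python3 -m pendant '[[[-0.3,0,0,-0.1,0],[-0.3,0,0,-0.2,0],[0,0,0,-0.2,0],[1,0,0,-0.2,0],[1,0,0,-0.2,0]]]' 
python3 -m pendant '[[[1,0,0,0,0],[1,0,0,0,0],[1,0,0,0,0],[1,0,0,0,0],[1,0,0,0,0]]]'
python3 -m pendant '[[[1,0,0,0,0],[1,0,0,0,0]]]'
python3 -m pendant '[[[1,0,0,0,-0.02],[1,0,0,0,-0.04],[1,0,0,0,-0.06],[1,0,0,0,-0.08],[1,0,0,0,-0.1]]]' 
python3 -m pendant '[[[1,0,0,0,-0.011],[1,0,0,0,-0.011],[1,0,0,0,-0.011]]]' 
python3 -m pendant '[[[-0.3,0,0,0,0],[-0.3,0,0,0,0],[-0.3,0,0,0,0],[-0.3,0,0,0,0]]]' 
python3 -m pendant '[[[-0.3,0,0,0.1,0],[-0.3,0,0,0.2,0],[-0.3,0,0,0.2,0],[-0.3,0,0,0.2,0],[-0.3,0,0,0.2,0]]]'
python3 fit.py
```

```text
time_s: 16.1
tcp_pos: [0.5487, 0.2255, 0.1217]
eef_rot: [-0.041, 0.999, 0.0, 0.001]
wrist_force: [0.4, 0.0, 1.0]
opening: 0.464
finger_force: 0.0
time_s: 16.52
tcp_pos: [0.548, 0.2248, 0.1211]
eef_rot: [-0.041, 0.999, -0.0, 0.001]
wrist_force: [-0.2, -1.6, 5.3]
opening: 0.149
finger_force: 30.0
time_s: 16.68
tcp_pos: [0.548, 0.2247, 0.1211]
eef_rot: [-0.041, 0.999, -0.0, 0.001]
wrist_force: [-0.9, -1.6, 5.9]
opening: 0.151
finger_force: 30.0
time_s: 17.1
tcp_pos: [0.548, 0.2247, 0.1211]
eef_rot: [0.271, 0.963, 0.0, 0.001]
wrist_force: [-0.2, -2.1, 6.1]
opening: 0.152
finger_force: 30.0
time_s: 17.35
tcp_pos: [0.548, 0.2247, 0.1211]
eef_rot: [0.302, 0.953, 0.0, 0.001]
wrist_force: [-0.5, -2.4, 5.9]
opening: 0.153
finger_force: 30.0
time_s: 17.68
tcp_pos: [0.5472, 0.2251, 0.1196]
eef_rot: [0.301, 0.953, -0.0, -0.0]
wrist_force: [0.4, -0.5, 0.3]
opening: 0.416
finger_force: 0.0
time_s: 18.1
tcp_pos: [0.5471, 0.2249, 0.1996]
eef_rot: [0.301, 0.953, -0.0, -0.0]
wrist_force: [0.1, -0.2, -0.8]
opening: 0.652
finger_force: 0.0
P [0.5472 0.2247] len mm 49.6 barang 144.6 rad 53.2 turn 88.6
P [0.4352 0.2062] len mm 50.2 barang 55.5 rad 144.9 turn 89.4
P [0.4474 0.0922] len mm 37.6 barang 16.5 rad -127.2 turn 36.3
```

```bash
python3 -m pendant '[[[-0.3,-0.234,-0.326,0,0.02],[-0.3,-0.234,-0.326,0,0.04],[-0.3,-0.234,-0.326,0,0.06],[-0.3,-0.234,-0.326,0,0.08],[-0.3,-0.234,-0.326,0,0.1]]]' 
python3 -m pendant '[[[-0.3,0,0,0,0.02],[-0.3,0,0,0,0.04],[-0.3,0,0,0,0.044],[-0.3,0,0,0,0.044],[-0.3,0,0,0,0.044]]]' 
python3 fit.py
```

```text
time_s: 18.57
tcp_pos: [0.4481, 0.0905, 0.1981]
eef_rot: [-0.008, 1.0, -0.002, -0.004]
wrist_force: [0.4, -0.4, 0.3]
opening: 0.65
finger_force: 0.0
time_s: 18.98
tcp_pos: [0.4531, 0.0945, 0.1988]
eef_rot: [-0.143, 0.99, 0.0, -0.001]
wrist_force: [-0.6, -0.4, 0.1]
opening: 0.653
finger_force: 0.0
P [0.427  0.1947] len mm 20.2 barang 55.9 rad 155.1 turn 99.2
P [0.4542 0.0951] len mm 50.1 barang 16.5 rad -124.5 turn 39.0
```

Turn BL by 51° − 1 = 50° (−0.139).

```bash
python3 -m pendant '[[[-0.3,0.002,0.001,-0.1,0],[-0.3,0.002,0.001,-0.2,0],[0,0.002,0.001,-0.2,0],[1,0.002,0.001,-0.2,0],[1,0.002,0.001,-0.2,0]]]' 
python3 -m pendant '[[[1,0,0,0,0],[1,0,0,0,0],[1,0,0,0,0],[1,0,0,0,0],[1,0,0,0,0]]]'
python3 -m pendant '[[[1,0,0,0,0],[1,0,0,0,0]]]'
python3 -m pendant '[[[1,0,0,0,-0.02],[1,0,0,0,-0.04],[1,0,0,0,-0.06],[1,0,0,0,-0.08],[1,0,0,0,-0.1]]]' 
python3 -m pendant '[[[1,0,0,0,-0.02],[1,0,0,0,-0.039],[1,0,0,0,-0.039],[1,0,0,0,-0.039]]]' 
python3 -m pendant '[[[-0.3,0,0,0,0],[-0.3,0,0,0,0],[-0.3,0,0,0,0],[-0.3,0,0,0,0]]]' 
python3 -m pendant '[[[-0.3,0,0,0.1,0],[-0.3,0,0,0.2,0],[-0.3,0,0,0.3,0],[-0.3,0,0,0.35,0],[-0.3,0,0,0.35,0]]]'
python3 -m pendant '[[[-0.3,0,0,0,0],[-0.3,0,0,0,0],[-0.3,0,0,0,0],[-0.3,0,0,0,0]]]' 
python3 fit.py pics/w3.png
python3 - <<'E'
from h import *
d=viewer.get_image("top"); cv2.imwrite("pics/top1.png",d["img"][:,:,::-1])
E
```

```text
time_s: 19.45
tcp_pos: [0.4558, 0.0952, 0.1213]
eef_rot: [-0.144, 0.99, 0.0, 0.001]
wrist_force: [-0.2, 0.0, 0.3]
opening: 0.463
finger_force: 0.0
time_s: 19.87
tcp_pos: [0.4552, 0.0951, 0.1209]
eef_rot: [-0.144, 0.99, 0.0, 0.001]
wrist_force: [-0.6, 0.6, 4.5]
opening: 0.152
finger_force: 30.0
time_s: 20.03
tcp_pos: [0.4552, 0.0951, 0.1209]
eef_rot: [-0.144, 0.99, 0.0, 0.001]
wrist_force: [-0.8, -0.1, 6.6]
opening: 0.153
finger_force: 30.0
time_s: 20.45
tcp_pos: [0.4552, 0.0946, 0.1209]
eef_rot: [0.17, 0.985, -0.0, 0.001]
wrist_force: [-0.8, -1.6, 6.5]
opening: 0.15
finger_force: 30.0
time_s: 20.78
tcp_pos: [0.4551, 0.0944, 0.1209]
eef_rot: [0.286, 0.958, -0.0, 0.001]
wrist_force: [-0.5, -2.5, 6.9]
opening: 0.149
finger_force: 30.0
time_s: 21.12
tcp_pos: [0.4544, 0.095, 0.1197]
eef_rot: [0.286, 0.958, -0.0, -0.0]
wrist_force: [0.2, 0.2, 0.2]
opening: 0.413
finger_force: 0.0
time_s: 21.53
tcp_pos: [0.4573, 0.0956, 0.265]
eef_rot: [0.286, 0.958, 0.002, 0.005]
wrist_force: [0.1, -0.3, 0.7]
opening: 0.646
finger_force: 0.0
time_s: 21.87
tcp_pos: [0.4538, 0.0949, 0.2583]
eef_rot: [0.286, 0.958, -0.001, -0.002]
wrist_force: [-0.2, -0.1, -0.2]
opening: 0.652
finger_force: 0.0
P [0.5477 0.2252] len mm 50.2 barang 145.0 rad 53.1 turn 88.1
P [0.4356 0.2068] len mm 50.1 barang 55.4 rad 144.3 turn 88.9
P [0.454  0.0948] len mm 50.3 barang 146.7 rad -124.5 turn 88.8
```

View pics/w3.png

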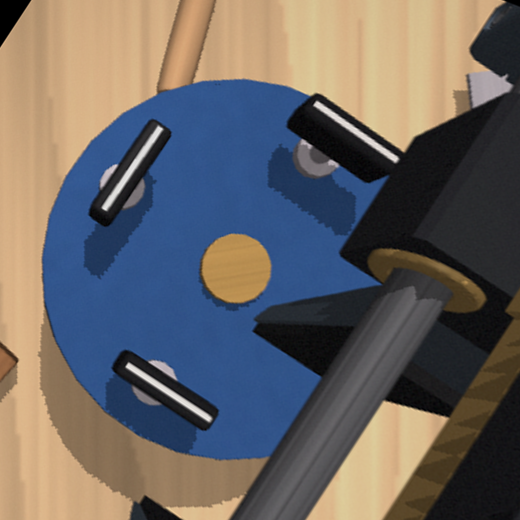

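The picture shows TL (130,173), TR (352,135) and BL (165,390) square to the radius. BR is hidden here, but it measured 88.7° and has not been touched since. The gripper is 110 mm clear above the handles, so I'm handing in.

```bash
python3 -c "
from plant import bot
print(bot.job_done())"
```

```text
the job is handed in; nothing more can be done
None
```

All four blue-pot screws are tight, each measuring about 87–89° by camera. They were done in the required crisscross order, the gripper is clear and the grey pot was not touched; the job is handed in at about 22 s, with no verdict returned.

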